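Divert a batch of pins into the lidded box

TASK

The measured pins in the tipping tray passed inspection: swing the chute's diverter flap by its lever fully over to its stop, firmly but without forcing it, so that the chute leads to the box with the lid; only then tip the tray over the top of the chute so that all three pins run down it into that box (do not handle the pins themselves). Afterwards close the box's lid fully, leave the empty tray standing level on the worktop, and do not disturb the dropper bottle, the loupe or the tape roll.

Things in the scene. Friction and masses are not known exactly. Their poses are not given: they have to be found in the camera images.
- chute: Fixed sheet-aluminium diverter chute, 150 mm wide (its y), 124 mm deep (its x), 216 mm high, clear plate at its front. Origin: centre of its underside; z up; -x is its front, towards the robot, with the lever; +y points to its left exit as the robot sees it. A flap whose top leans to one side closes that side: the pins go out at the OTHER side. Front face at x = -60 mm.
- chute_mouth (a point): Middle of the hopper's open top, level with its rim, 216 mm above the worktop; axes as the chute's. The mouth is 112 mm long inside along x and 140 mm along y; its two sloping sides narrow to a throat 72 mm wide (y) 42 mm further down. The pins enter it lying along x.
- chute_exit_left (a point): End of the ramp at the chute's +y exit (left as the robot sees it), 92 mm from its middle and 66 mm above the worktop.
- chute_exit_right (a point): End of the ramp at the chute's -y exit (right as the robot sees it), 92 mm from its middle and 66 mm above the worktop.
- flap (a joint): Flap and lever on a shaft along the chute's x, 120 mm above the worktop at its y = 0. 0 = upright, positive = top and knob lean to the chute's +y (pins leave at -y), negative = to -y (pins leave at +y). Its stops are set by hand, differently on the two sides, somewhere 0.4 to 0.7 rad off upright: feel for them. Friction hinge, about 2.5 N at the knob: stays where left.
- flap_knob (a point): Centre of the black ball knob, 24 mm across, at the top of the flap's lever, 90 mm from the shaft and 96 mm in front of the chute's centre (36 mm in front of its front face); the lever below it is an 8 mm rod. The rod is springy, about 5 N per mm at the knob. It can be pushed sideways.
- lidded_box: Fixed plain grey box with a hinged lid, 120 mm (its x) by 88 mm (its y), walls 58 mm high, 4 mm thick, under one of the chute's exits (left or right differs from time to time). Origin: centre of its underside, z up, axes about parallel to the chute's. The lid's hinge runs along y at x = +64 mm, z = 58.5 mm (the side away from the robot).
- lid (a joint): The lid's hinge: 0 = closed flat on the box; grows as it opens, up and away from the robot; 1.57 = upright; found at about 1.3, leaning a little over the box. Friction hinge (about 0.6 N at the lid's edge): it stays where it is left. The lid is a plate 120 by 88 mm, 6 mm thick in the middle, with a thumb tab 12 mm long at its free edge.
- lid_edge (a point): Middle of the lid's free edge, on the outer face (the top face when shut), 124 mm from the hinge.
- open_bin: Fixed grey bin of the same size as the lidded box, without a lid, under the chute's other exit. No pin may end there. Origin: centre of its underside.
- tray: Loose sheet-aluminium tipping tray, 110 mm (x) by 96 mm (y), 0.15 kg empty. Origin: centre of its underside; z up; +x is the direction in which it pours. Walls 34 to 38 mm high on three sides, open at +x; the floor rises 7 degrees towards that edge, so the pins rest against the rear wall until it is tipped forward by more than 7 degrees.
- tray_grip (a point): Middle of the tray's handle, axes as the tray's; at x = -75, z = 70 mm from its origin. A flat plate 50 mm wide (y), 8 mm thick, leaning back: it rises from the rear wall towards -x, 30 degrees off vertical, and ends 20 mm above this point. Grip it across its thickness with the gripper tilted along the plate (fingers pointing down and towards the tray's +x).
- tray_lip (a point): Middle of the tray's pouring lip, axes as the tray's; at x = +55, z = 17 mm from its origin.
- pin_1_center (a point): Centre of turned aluminium pin 1 of three alike, 16 mm in diameter and 72 mm long, about 55 g, lying across the tray (along the tray's y).
- pin_2_center (a point): Centre of turned aluminium pin 2 of three alike, 16 mm in diameter and 72 mm long, about 55 g, lying across the tray (along the tray's y).
- pin_3_center (a point): Centre of turned aluminium pin 3 of three alike, 16 mm in diameter and 72 mm long, about 55 g, lying across the tray (along the tray's y).
- dropper_bottle_mid (a point): Middle of a small amber dropper bottle, 33 mm across, 102 mm high: a bystander.
- loupe_mid (a point): Middle of a black loupe, 40 mm across, 42 mm high: a bystander.
- tape_roll_mid (a point): Middle of a flat-lying roll of tape, 96 mm across, 48 mm high: a bystander.

How it is judged:
By the outcome, as a careful person would: the job done as asked, in the order asked, and still so for the second after the job is handed in, with the robot touching nothing.
It also fails if it takes over 72 s, if anything falls off the work surface, if the arm or the gripper's body presses on something with over 40 N, if the wrist force passes 120 N, or if a joint passes its speed limit or range.

ROBOT

A 6-joint arm with a two-finger parallel gripper is mounted at the origin on a cart in front of the work surface, level with it; the furniture and walls round the work are solid. World frame = base frame: x ahead of the robot, y to its left, z up, the work surface at z = 0. Lengths are in m, angles in degrees, forces in N, time in s.
With the tool pointing down it reaches from about 0.4 to 0.825 m from the base axis. Payload 7 kg.
Tool frame: the origin (TCP) lies at the centre of the arm's flange, where the gripper is bolted on; the fingertips stand 178 mm ahead of it and the grasp point (between the pads) lies 159 mm ahead of it (tip_reach is the distance from the TCP to the fingertips, in m); z points along the fingers, y is the line along which they close (so a half turn about z gives the same grasp; the last joint's range is limited). The gripper opens to 88 mm and grips with 3 to 60 N. Pads are 19 mm wide; open, the fingers measure 130 mm over their backs; the gripper's body (78 mm by 193 mm) begins 47 mm behind the grasp point.
Start: joints at [16.507, 20.546, 0.682, 0, -70.136, -16.507], TCP at [0.675, -0, 0.405] pointing down, gripper open.
Joint ranges: [-176.03, 176.03], [-82.01, 121.73], [-58.28, 71.71], [-173.87, 95.51], [-174.79, -0.11], [-173.66, 173.66]. Speed limits (degrees/s): [136.94, 136.94, 172.46, 180, 180, 180].

INTERFACE

Orientations are given as [roll, pitch, yaw] about the fixed x, y, z axes, in that order (R = Rz(yaw) Ry(pitch) Rx(roll)).
In Python, from plant import * gives the robot as it stands.
- The arm moves only by the shell command python3 -m handwheel 'ROWS'. ROWS is JSON, a list of rows, each a list of 7 numbers: the opening, from -1 (shut) to 1 (fully open), then the shift along the tool's x, y, z as a fraction of full scale, then the turn, a rotation vector about the tool's x, y, z as a fraction of full scale. A call has 1 to 5 rows; each row shifts and turns the commanded pose from where the row before left it, along the tool's axes as they then stand; what a row does not reach is not made up. Full scale, the value 1, is 0.025 m for a shift and 6 degrees for a turn. A row lasts 1/8 s, in which the tool goes at most 62.5 mm and 10.7 degrees, less where a joint would pass 70% of its speed; a pose out of reach is approached as far as the arm can. A call with a number of a shift or a turn outside -1 to 1 is refused whole. A call with a gripper value outside its range is refused whole. The fingers move at their own pace and stop on an object; the grip force is fixed at half the most. Time passes only in rows, so rows that do not move let the fingers close. It gives the time, the measured TCP pose, the force, the opening and the grip force at its end, in the units of the state.
- get_obs(): the state, without advancing time (a new reading comes with each control period).
- snapshot(name): name is "scene" or "side" or "wrist"; returns a dict with "color" (480x640x3 uint8, red, green, blue), "fx", "fy", "cx", "cy" (pixels), "R" (3x3) and "t" (3): a world point X has camera coordinates R X + t; the wrist camera has in their place "tool_from_camera" (4x4, takes a point from camera to tool coordinates, whose origin is the TCP and whose axes are the flange's). Camera axes: x right, y down, z forward; pixel columns grow to the right and rows downward; lengths in m; the calibration is good to about 2 mm. A picture is of the moment at which its call begins: read the wrist's pose just before it. There is no depth.
- close_job(): hands the job in; it is judged then, once.
The state is a dict: "clock": time; "joint_pos": joint angles; "qvel": joint speeds; "tau": joint torques, N m; "tool_pos": TCP position; "orientation": TCP orientation; "force": force on the tool from outside, world axes, zero at the start; "moment": the same for the moment, N m; "opening": finger opening in m; "gripper_force": force on a finger pad.
Only numpy, scipy, OpenCV 4.12 (cv2) and the standard library are available. Lean on these libraries where they do the work, as an engineer would, in place of code of your own. Each camera call takes 0.05 s, during which the arm holds its last target. There are 200 camera calls.

## Working session

There is one attempt and no reset: what is moved stays moved. The work goes in short steps, Python scripts to look and compute and a shell command to move; the robot and the scene stay as the last step left them, time stands still between calls to the robot, and variables do not carry over. Pictures are saved under pics/ and viewed, at most 10 in all, crops included, and the job is handed in when it is done.

```bash
ls; mkdir -p pics
python3 - <<'E'
from plant import *
import cv2,json,numpy as np
o=get_obs(); print(o)
for n in ["scene","side"]:
    s=snapshot(n); cv2.imwrite(f"pics/{n}0.png",s["color"][:,:,::-1])
    json.dump({k:np.array(v).tolist() for k,v in s.items() if k!="color"},open(f"{n}.json","w"))
    print(n,s["fx"],s["cx"],np.array(s["R"]).round(3).tolist(),s["t"], (-np.array(s["R"]).T@np.array(s["t"])).round(3))
E
```

```text
pics
{'clock': 0.0, 'joint_pos': array([ 1.65076345e+01,  2.05921877e+01,  6.32651982e-01, -1.87775626e-02,
       -7.01361798e+01, -1.65089288e+01]), 'qvel': array([ 0.08290403,  0.02138781,  0.16206468, -0.07943829, -0.00745203,
       -0.04864399]), 'tau': array([-8.00930356e-04, -5.82726967e+01,  2.93058443e+01,  6.99745238e+00,
        6.93249181e-03, -2.06530804e-04]), 'tool_pos': array([6.74802518e-01, 2.21041480e-06, 4.03709644e-01]), 'orientation': array([ 1.79903214e+02, -1.02771661e-02, -9.00076807e+01]), 'force': array([-0.39613145, -0.81487064, -0.43564016]), 'moment': array([ 0.07132951, -0.02179164,  0.04952831]), 'gripper_force': 0.0, 'opening': 0.08741345611209601}
scene 482.85059210849295 326.5124718918988 [[-0.802, -0.597, -0.019], [-0.427, 0.596, -0.68], [0.418, -0.537, -0.733]] [0.36608772 0.32168499 1.06820453] [-0.016  0.601  1.009]
side 441.7106435176761 323.5396432823348 [[0.98, -0.2, 0.004], [-0.164, -0.815, -0.556], [0.115, 0.544, -0.831]] [-0.50005631  0.14078835  1.09448869] [ 0.388 -0.581  0.99 ]
```

View pics/scene0.png

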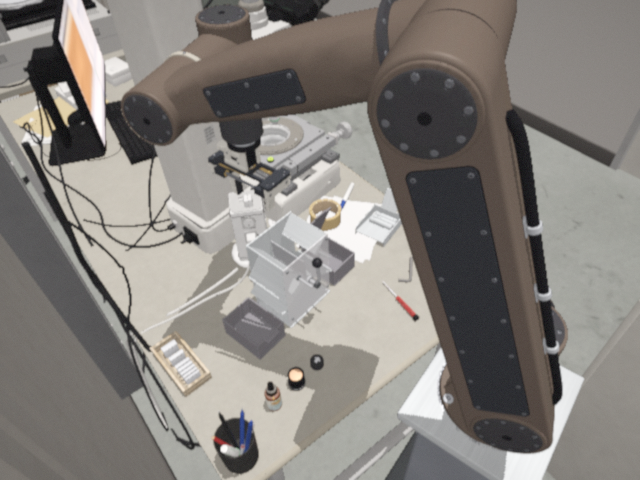

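View pics/side0.png

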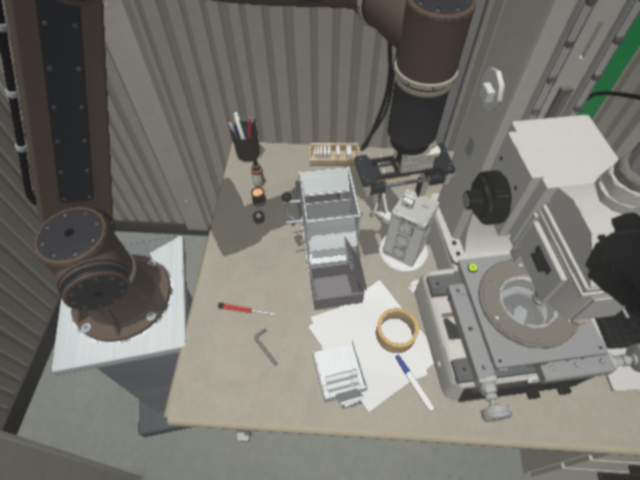

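Run:
```python
import cv2,numpy as np
a=cv2.imread("pics/side0.png");b=cv2.imread("pics/scene0.png")
c=lambda i,x,y,w,h,s:cv2.resize(i[y:y+h,x:x+w],None,fx=s,fy=s,interpolation=cv2.INTER_CUBIC)
L=c(a,270,160,100,150,4)          # 400x600
R=np.vstack([c(a,300,330,100,75,4),c(b,340,180,100,75,4)])
cv2.imwrite("pics/m1.png",np.hstack([L,R]))
cv2.imwrite("pics/m2.png",c(b,220,190,150,170,3.5))
```

```text
(no output)
```

View pics/m1.png

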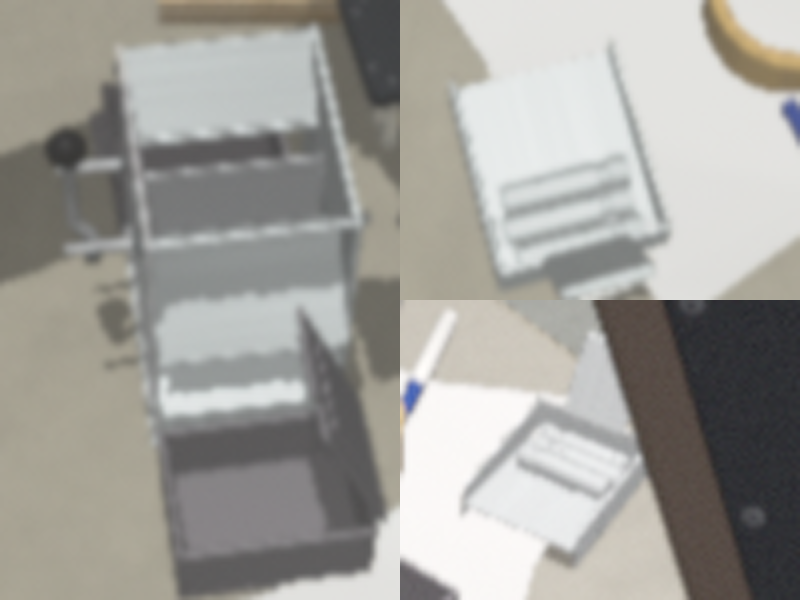

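View pics/m2.png

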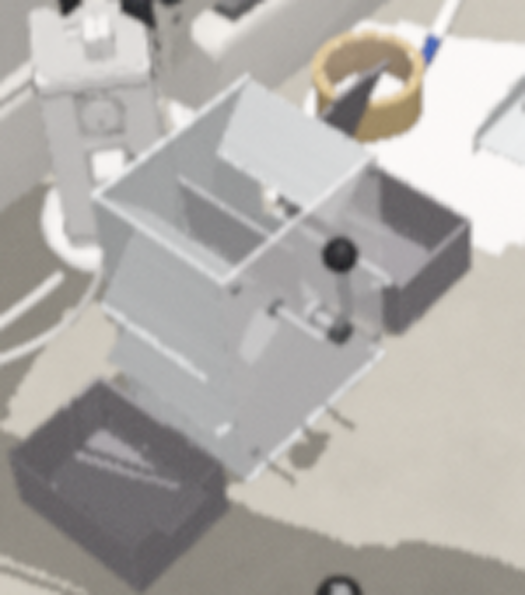

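```bash
cat > h.py <<'E'
import numpy as np,json
C={n:json.load(open(n+".json")) for n in("scene","side")}
def ray(n,p):
    c=C[n];R=np.array(c["R"]);d=R.T@[(p[0]-c["cx"])/c["fx"],(p[1]-c["cy"])/c["fy"],1]
    return -R.T@np.array(c["t"]),d
def atz(n,p,z):
    o,d=ray(n,p);return o+d*(z-o[2])/d[2]
def tri(a,b):
    A=0;B=0
    for n,p in(("side",a),("scene",b)):
        o,d=ray(n,p);d=d/np.linalg.norm(d);P=np.eye(3)-np.outer(d,d);A=A+P;B=B+P@o
    return np.linalg.solve(A,B)
E
python3 - <<'E'
from h import *
np.set_printoptions(precision=4,suppress=True)
for k,a,b in [("-x+y",(299.5,172.5),(286.3,270.9)),("+x+y",(349.5,167),(247.7,246.3)),("+x-y",(360,214.5),(290.9,211.4)),("-x-y",(305,220.75),(326.3,235.1))]:
    print(k,atz("side",a,.216),atz("scene",b,.216),tri(a,b))
print("knob",tri((286.5,197),(317.1,262.3)))
for k,a in [("box-x-y",(314.5,298.75)),("+x-y",(363.75,293.75)),("-x+y",(310,268.75))]: print(k,atz("side",a,.058))
for k,a,z in [("tray -x lip",(313.75,352.5),.036),("+x lip",(353,340.5),.036),("rear +x",(366.75,388),.036),("rear -x bottom",(325,400.5),.0)]: print(k,atz("side",a,z))
for k,a,z in [("s -x lip",(383.75,246.25),.0),("s +x lip",(356.25,231.25),.036),("rear +x",(375,205),.036),("rear -x",(398.75,216.25),.036)]: print(k,atz("scene",a,z))
print("handle top?",atz("scene",(389,189),.09), "side handle",atz("side",(350,400),.09),atz("side",(341,403.5),.09),atz("side",(362,400),.09))
print("tape",atz("side",(398,328),.048),"scene",atz("scene",(325,211),.048))
for p in [(257,175),(258,195),(258,216)]: print(atz("side",p,.03))
for p in [(272,395),(296,378),(317,361)]: print(atz("scene",p,.03))
E
```

```text
-x+y [0.4766 0.12   0.216 ] [0.4682 0.1224 0.216 ] [0.4739 0.1207 0.2129]
+x+y [0.5955 0.1138 0.216 ] [0.5861 0.1175 0.216 ] [0.5933 0.115  0.212 ]
+x-y [ 0.5855 -0.0274  0.216 ] [ 0.5804 -0.029   0.216 ] [ 0.5831 -0.0289  0.2162]
-x-y [ 0.4644 -0.0202  0.216 ] [ 0.4627 -0.0144  0.216 ] [ 0.4649 -0.0174  0.2122]
knob [0.4349 0.0589 0.2082]
box-x-y [ 0.4619 -0.1311  0.058 ]
+x-y [ 0.5775 -0.1413  0.058 ]
-x+y [ 0.4664 -0.05    0.058 ]
tray -x lip [ 0.4372 -0.2492  0.036 ]
+x lip [ 0.529  -0.2395  0.036 ]
rear +x [ 0.5327 -0.3474  0.036 ]
rear -x bottom [ 0.4428 -0.3463  0.    ]
s -x lip [ 0.4329 -0.2419  0.    ]
s +x lip [ 0.5113 -0.216   0.036 ]
rear +x [ 0.5282 -0.3403  0.036 ]
rear -x [ 0.4454 -0.3392  0.036 ]
handle top? [ 0.5026 -0.3703  0.09  ] side handle [ 0.4863 -0.3766  0.09  ] [ 0.4674 -0.3795  0.09  ] [ 0.5095 -0.3813  0.09  ]
tape [ 0.634  -0.2354  0.048 ] scene [ 0.6263 -0.2219  0.048 ]
[0.3758 0.3031 0.03  ]
[0.3698 0.2283 0.03  ]
[0.361  0.1553 0.03  ]
[0.3807 0.2985 0.03  ]
[0.3641 0.2366 0.03  ]
[0.3521 0.1755 0.03  ]
```

```bash
python3 -m handwheel '[[-1,0,0,-1,0,0,0],[-1,0,1,-0.5,0,0,0],[-1,-0.4,1,0,0,0,0],[-1,0,1,0,0,0,0],[-1,0,1,0,0,0,0]]'
python3 -m handwheel '[[-1,0,1,0,0,0,0],[-1,0,1,0,0,0,0],[-1,0,1,0,0,0,0],[-1,0,1,0,0,0,0],[-1,0,1,0,0,0,0]]'
python3 -m handwheel '[[-1,0,0.7,0,0,0,0],[-1,0,0,0,0,0,0]]'
```

```text
clock: 0.72
tool_pos: [0.574, 0.0101, 0.4417]
orientation: [180.0, -0.0, -90.0]
force: [0.4, -0.1, -0.7]
opening: 0.0432
gripper_force: 0.0
clock: 1.35
tool_pos: [0.449, 0.0099, 0.4418]
orientation: [180.0, -0.0, -90.0]
force: [-0.4, 0.2, 0.5]
opening: 0.0005
gripper_force: 0.0
clock: 1.6
tool_pos: [0.4316, 0.0099, 0.4425]
orientation: [-180.0, 0.0, -90.0]
force: [-0.4, 0.6, 0.6]
opening: 0.0003
gripper_force: 0.0
```

```bash
python3 -m handwheel '[[-1,0,0,1,0,0,0],[-1,0,0,1,0,0,0],[-1,0,0,0.95,0,0,0],[-1,0,0,0,0,0,0]]'
python3 -m handwheel '[[-1,-0.4,0,0,0,0,0],[-1,-0.4,0,0,0,0,0],[-1,-0.4,0,0,0,0,0],[-1,0,0,0,0,0,0]]'
python3 -m handwheel '[[-1,-0.3,0,0,0,0,0],[-1,-0.3,0,0,0,0,0],[-1,0,0,0,0,0,0]]'
```

```text
clock: 2.1
tool_pos: [0.4326, 0.0099, 0.367]
orientation: [179.8, -0.1, -90.0]
force: [0.0, -0.5, 0.6]
opening: 0.0001
gripper_force: 0.0
clock: 2.6
tool_pos: [0.4326, 0.0408, 0.3689]
orientation: [-179.9, 0.0, -89.9]
force: [-0.3, -0.1, 0.2]
opening: 0.0004
gripper_force: 0.1
clock: 2.98
tool_pos: [0.4325, 0.0554, 0.3684]
orientation: [180.0, 0.0, -90.0]
force: [1.4, -0.7, 0.1]
opening: 0.0001
gripper_force: 0.6
```

```bash
for i in 1; do python3 -m handwheel '[[-1,-0.2,0,0,0,0,0],[-1,-0.2,0,0,0,0,0]]'
python3 -m handwheel '[[-1,-0.1,0,0,0,0,0],[-1,-0.1,0,0,0,0,0]]'; done
python3 - <<'E'
from plant import *
import cv2
s=snapshot("scene"); b=s["color"][190:360,220:370,::-1]
cv2.imwrite("pics/p5.png",cv2.resize(b,None,fx=3.5,fy=3.5,interpolation=cv2.INTER_CUBIC)); print(get_obs()["force"])
E
```

```text
clock: 3.22
tool_pos: [0.4321, 0.065, 0.368]
orientation: [179.9, -0.0, -90.0]
force: [1.7, -3.1, -1.5]
opening: 0.0002
gripper_force: 1.5
clock: 3.48
tool_pos: [0.4322, 0.07, 0.3681]
orientation: [179.9, -0.0, -90.0]
force: [0.7, -2.5, -3.8]
opening: 0.0005
gripper_force: 1.5
[-0.29114821 -2.27168571 -1.39669687]
```

View pics/p5.png

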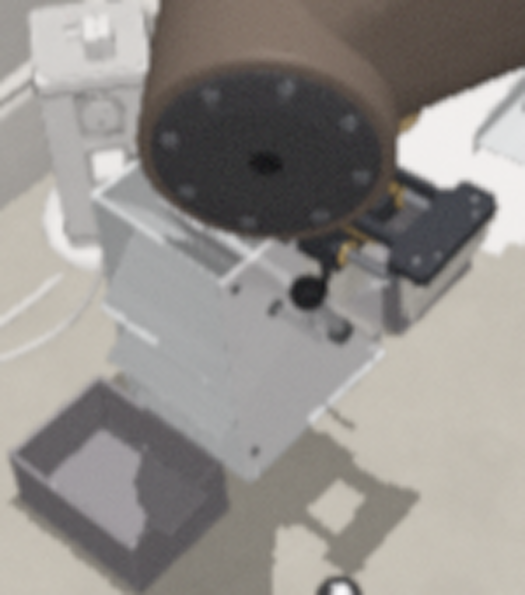

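```bash
python3 -m handwheel '[[-1,-0.1,0,0,0,0,0],[-1,0,0,0,0,0,0]]' | grep -E "pos|^force"
python3 -m handwheel '[[-1,-0.08,0,0,0,0,0],[-1,0,0,0,0,0,0]]' | grep -E "pos|^force"
```

```text
tool_pos: [0.4324, 0.0726, 0.3683]
force: [-0.9, -2.9, -2.3]
tool_pos: [0.4325, 0.0746, 0.3684]
force: [-0.6, -2.4, -2.6]
```

```bash
python3 -m handwheel '[[-1,-0.08,0,0,0,0,0],[-1,0,0,0,0,0,0]]' | grep -E "pos|^force"
python3 -m handwheel '[[-1,-0.08,0,0,0,0,0],[-1,0,0,0,0,0,0]]' | grep -E "pos|^force"
```

```text
tool_pos: [0.4325, 0.0766, 0.3684]
force: [0.7, -2.4, -2.2]
tool_pos: [0.4325, 0.0786, 0.3685]
force: [0.5, -2.9, -2.5]
```

```bash
python3 -m handwheel '[[-1,-0.08,0,0,0,0,0],[-1,0,0,0,0,0,0]]' | grep -E "pos|^force"
python3 -m handwheel '[[-1,-0.06,0,0,0,0,0],[-1,0,0,0,0,0,0]]' | grep -E "pos|^force"
```

```text
tool_pos: [0.4325, 0.0806, 0.3684]
force: [-0.2, -2.6, -2.1]
tool_pos: [0.4325, 0.0821, 0.3685]
force: [0.4, -2.7, -0.5]
```

```bash
python3 -m handwheel '[[-1,-0.06,0,0,0,0,0],[-1,0,0,0,0,0,0]]' | grep -E "pos|^force"
python3 -m handwheel '[[-1,-0.06,0,0,0,0,0],[-1,0,0,0,0,0,0]]' | grep -E "pos|^force"
```

```text
tool_pos: [0.4325, 0.0836, 0.3685]
force: [-0.2, -3.0, -1.4]
tool_pos: [0.4325, 0.0848, 0.3684]
force: [0.7, -5.1, -1.3]
```

```bash
python3 -m handwheel '[[-1,-0.05,0,0,0,0,0],[-1,0,0,0,0,0,0]]' | grep -E "pos|^force"
```

```text
tool_pos: [0.4325, 0.0857, 0.3682]
force: [3.9, -8.2, -3.3]
```

```bash
python3 -m handwheel '[[-1,-0.03,0,0,0,0,0],[-1,0,0,0,0,0,0]]' | grep -E "pos|^force"
```

```text
tool_pos: [0.4325, 0.0861, 0.3682]
force: [3.2, -9.5, -4.2]
```

```bash
python3 -m handwheel '[[-1,0.6,0,0,0,0,0],[-1,0,0,-1,0,0,0],[-1,0,0,-1,0,0,0],[-1,0,0,-1,0,0,0],[-1,1,0,-1,0,0,0]]' | grep -E "pos|^force"
python3 -m handwheel '[[-1,1,0,0,0,0,0],[-1,1,0,0,0,0,0],[-1,1,0,0,0,0,0],[-1,1,0,0,0,0,0],[-1,1,0,0,0,0,0]]' | grep -E "pos|^force"
python3 -m handwheel '[[-1,1,0,0,0,0,0],[-1,1,0,0,0,0,0],[-1,1,0,0,0,0,0],[-1,1,0,0,0,0,0],[-1,1,0,0,0,0,0]]' | grep -E "pos|^force"
python3 -m handwheel '[[0.2,0,0,0,0,0,1],[0.2,0,0,0,0,0,1],[0.2,0,0,0,0,0,1],[0.2,0,0,0,0,0,1],[0.2,0,0,0,0,0,1]]' | grep -E "pos|^force|orient"
python3 -m handwheel '[[0.2,0,0,0,0,0,1],[0.2,0,0,0,0,0,1],[0.2,0,0,0,0,0,1],[0.2,0,0,0,0,0,1],[0.2,0,0,0,0,0,1]]' | grep -E "pos|^force|orient"
python3 -m handwheel '[[0.2,0,0,0,0,0,1],[0.2,0,0,0,0,0,1],[0.2,0,0,0,0,0,1],[0.2,0,0,0,0,0,1],[0.2,0,0,0,0,0,1]]' | grep -E "pos|^force|orient|open"
python3 - <<'E'
from plant import *
import cv2,json,numpy as np
o=get_obs(); s=snapshot("wrist"); cv2.imwrite("pics/w1.png",s["color"][:,:,::-1])
json.dump(dict(p=o["tool_pos"].tolist(),rpy=o["orientation"].tolist(),T=np.array(s["tool_from_camera"]).tolist(),fx=s["fx"],fy=s["fy"],cx=s["cx"],cy=s["cy"]),open("w1.json","w"))
print(o["joint_pos"].round(1))
E
```

```text
tool_pos: [0.4327, 0.0473, 0.4697]
force: [0.3, -0.2, -0.6]
tool_pos: [0.4324, -0.079, 0.4689]
force: [0.5, -0.2, 0.3]
tool_pos: [0.4324, -0.204, 0.4689]
force: [0.3, 0.6, -0.6]
tool_pos: [0.4325, -0.2032, 0.4688]
orientation: [-179.9, 0.1, -120.2]
force: [-0.1, -1.3, 1.1]
tool_pos: [0.4325, -0.2032, 0.4688]
orientation: [-180.0, 0.1, -150.2]
force: [-0.3, 0.1, -0.3]
tool_pos: [0.4325, -0.2032, 0.4688]
orientation: [180.0, 0.1, 179.8]
force: [0.5, 0.2, 0.2]
opening: 0.0523
[ -1.5  -0.7 -17.2  -0.  -73.4 -88.7]
```

View pics/w1.png

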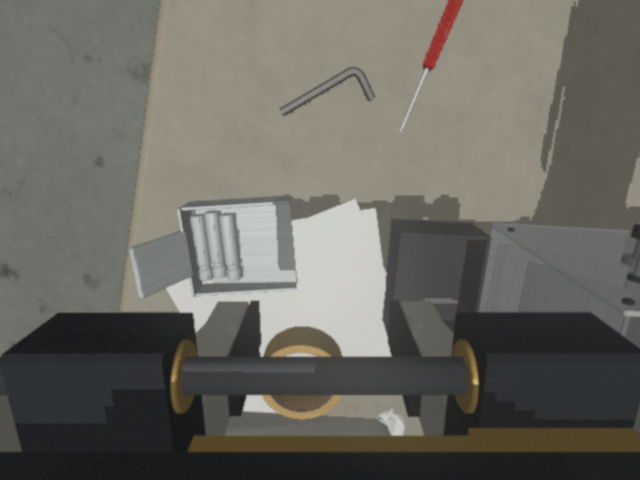

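```bash
cat >> h.py <<'E'
from scipy.spatial.transform import Rotation as Ro
def watz(f,p,z):
    c=json.load(open(f));R=Ro.from_euler("xyz",c["rpy"],degrees=True).as_matrix();T=np.array(c["T"])
    d=R@T[:3,:3]@[(p[0]-c["cx"])/c["fx"],(p[1]-c["cy"])/c["fy"],1];o=R@T[:3,3]+c["p"]
    return o+d*(z-o[2])/d[2]
E
python3 - <<'E'
from h import *
np.set_printoptions(precision=4,suppress=True)
f="w1.json"
for k,p,z in [("rear -x",(180,206),.037),("lip -x",(291,198),.036),("rear +x",(192,296),.037),("lip +x",(296,289),.034),("htop -x",(132,250),.09),("htop +x",(144,296),.09),("hbot -x",(182,232),.036),("hbot +x",(190,277),.036),("tape",(300,372),.048)]: print(k,watz(f,p,z))
E
```

```text
rear -x [ 0.4386 -0.344   0.037 ]
lip -x [ 0.4311 -0.2344  0.036 ]
rear +x [ 0.5351 -0.3414  0.037 ]
lip +x [ 0.5287 -0.2318  0.034 ]
htop -x [ 0.4671 -0.3724  0.09  ]
htop +x [ 0.5114 -0.3675  0.09  ]
hbot -x [ 0.4654 -0.3451  0.036 ]
hbot +x [ 0.514  -0.3418  0.036 ]
tape [ 0.6207 -0.2286  0.048 ]
```

```bash
python3 -m handwheel '[[0.2,-0.4,-1,0,0,0,-0.62],[0.2,-0.4,-1,0,0,0,0],[0.2,-0.4,-1,0,0,0,0],[0.2,-0.3,-1,0,0,0,0],[0.2,-0.3,-1,0,0,0,0]]' | grep -E "pos|^force|orient"
python3 -m handwheel '[[0.2,0,-1,0.5,0,0,0],[0.2,0,-1,0.5,0,0,0],[0.2,0,-1,0.5,0,0,0],[0.2,0,-1,0.5,0,0,0],[0.2,0,-1,0.5,0,0,0]]' | grep -E "pos|^force|orient"
python3 -m handwheel '[[0.2,0,-1,0,-1,0,0],[0.2,0,0,0,-1,0,0],[0.2,0,0,0,-1,0,0],[0.2,0,0,0,-1,0,0],[0.2,0,0,0,-1,0,0]]' | grep -E "pos|^force|orient|open"
cat > go.py <<'E'
import sys
from plant import *
from h import *
o=get_obs();R=Ro.from_euler("xyz",o["orientation"],degrees=True).as_matrix()
t=np.array([float(v) for v in sys.argv[1:4]])
print("units",(R.T@(t-o["tool_pos"])/.025).round(2),"q",o["joint_pos"].round(1),"z",R[:,2].round(3),"x",R[:,0].round(3))
E
python3 go.py 0.4952 -0.472 0.2597
```

```text
tool_pos: [0.4842, -0.3266, 0.4686]
orientation: [180.0, 0.1, -176.2]
force: [0.2, 0.8, -0.2]
tool_pos: [0.4921, -0.4517, 0.4054]
orientation: [-180.0, 0.0, -176.2]
force: [-0.4, -0.4, -0.1]
tool_pos: [0.4937, -0.4761, 0.4055]
orientation: [149.8, 0.1, -176.3]
force: [-0.4, 0.1, -0.6]
opening: 0.0528
units [-0.06 -2.79  5.12] q [ -35.7   29.4   20.8  -23.3 -100.7  -51. ] z [-0.032  0.502 -0.864] x [-0.998 -0.065 -0.001]
```

```bash
python3 -m handwheel '[[0.2,0,-1,1,0,0,0],[0.2,0,-1,1,0,0,0],[0.2,0,-0.8,1,0,0,0],[0.2,0,0,1,0,0,0],[0.2,0,0,1,0,0,0]]' | grep -E "pos|^force|orient"
python3 go.py 0.4933 -0.4421 0.2077
python3 - <<'E'
from plant import *
import cv2,json,numpy as np
o=get_obs(); s=snapshot("wrist"); cv2.imwrite("pics/w2.png",s["color"][:,:,::-1])
json.dump(dict(p=o["tool_pos"].tolist(),rpy=o["orientation"].tolist(),T=np.array(s["tool_from_camera"]).tolist(),fx=s["fx"],fy=s["fy"],cx=s["cx"],cy=s["cy"]),open("w2.json","w"))
E
```

```text
tool_pos: [0.4933, -0.474, 0.2609]
orientation: [150.0, 0.0, -176.3]
force: [-0.4, 0.4, 0.4]
units [-0.08  0.04  2.48] q [-35.5  35.2  11.2 -22.9 -86.4 -45.2] z [-0.032  0.499 -0.866] x [-0.998 -0.065 -0.   ]
```

View pics/w2.png

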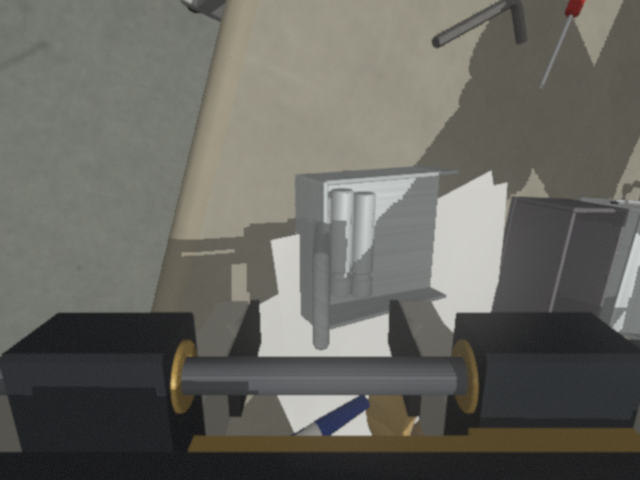

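```bash
python3 -m handwheel '[[0.2,0,0,0.8,0,0,0],[0.2,0,0,0.8,0,0,0],[0.2,0,0,0.8,0,0,0],[-1,0,0,0,0,0,0],[-1,0,0,0,0,0,0]]' | grep -E "pos|^force|open|grip"
python3 -m handwheel '[[-1,0,0,0,0,0,0],[-1,0,0,0,0,0,0],[-1,0,0,0,0,0,0]]' | grep -E "clock|pos|^force|open|grip"
python3 go.py 0.4933 -0.4421 0.2577
```

```text
tool_pos: [0.4918, -0.4444, 0.2115]
force: [-0.4, -0.5, 0.6]
opening: 0.0379
gripper_force: 0.0
clock: 13.38
tool_pos: [0.4916, -0.4437, 0.211]
force: [0.1, -0.9, -1.6]
opening: 0.0081
gripper_force: 2.5
units [-0.07  0.99 -1.59] q [-33.7  36.1   5.8 -23.8 -79.9 -44.1] z [-0.032  0.498 -0.866] x [-0.998 -0.065 -0.001]
```

```bash
cat > lip.py <<'E'
from h import *
R0=Ro.from_euler("xyz",[150,0,-176.3],degrees=True).as_matrix()
L=R0.T@(np.array([.4799,-.2331,.017])-[.4916,-.4437,.211])  # lip in tool frame
ch=np.array([.529,.047]);cx=np.array([.9976,-.07]);cy=np.array([.07,.9976])
if __name__=="__main__":
    from plant import *
    o=get_obs();R=Ro.from_euler("xyz",o["orientation"],degrees=True).as_matrix()
    l=R@L+o["tool_pos"];d=l[:2]-ch
    print("lip",l.round(4),"in chute x,y",(d@cx).round(4),(d@cy).round(4),"tray fwd",(R@R0.T@np.array([-.064,.998,0])).round(3),"op",o["opening"],o["gripper_force"],"F",o["force"].round(1),"t",o["clock"],o["joint_pos"].round(0))
E
python3 -m handwheel '[[-1,0,0.2,-0.33,0,0,0],[-1,0,0.4,-0.7,0,0,0],[-1,0,0.4,-0.7,-0.5,0,0],[-1,0,0.45,-0.7,-0.5,0,0],[-1,0,0,0,0,0,0]]' | grep -E "pos|^force|open|grip"
python3 lip.py
```

```text
tool_pos: [0.4919, -0.4443, 0.2843]
force: [0.7, 0.4, -3.0]
opening: 0.0079
gripper_force: 30.0
lip [ 0.4795 -0.2152  0.1126] in chute x,y -0.031 -0.265 tray fwd [-0.064  0.993  0.101] op 0.007880140025098011 30.00263750553131 F [ 0.7  0.4 -3. ] t 14.0 [-35.  34.  12. -27. -92. -46.]
```

```bash
python3 -m handwheel '[[-1,0,0.5,-0.7,0,0,0],[-1,0,0.55,-0.8,0,0,0],[-1,0,0.6,-0.8,0,0,0],[-1,0,0.6,-0.8,0,0,0],[-1,0,0.6,-0.8,0,0,0]]' | grep -E "pos"
python3 -m handwheel '[[-1,0,0.6,-0.8,0,0,0],[-1,0,0.6,-0.8,0,-0.18,0.26],[-1,0,0,0,0,-0.18,0.26],[-1,0,0,0,0,-0.18,0.26],[-1,0,0,0,0,-0.18,0.26]]' | grep -E "pos|^force|orient"
python3 lip.py;python3 go.py 0.5 -0.25 0.47
```

```text
tool_pos: [0.4914, -0.4428, 0.4039]
tool_pos: [0.4914, -0.4422, 0.4508]
orientation: [143.9, -0.3, 176.0]
force: [-1.0, -1.0, -1.9]
lip [ 0.5084 -0.2126  0.2801] in chute x,y -0.0023 -0.2605 tray fwd [0.07  0.992 0.106] op 0.007679945924134313 29.988407492637634 F [-1.  -1.  -1.9] t 15.25 [ -36.   26.   23.  -31. -106.  -61.]
units [0.19 6.67 3.91] q [ -36.3   26.1   22.6  -30.9 -105.6  -61.2] z [ 0.037  0.588 -0.808] x [-0.998  0.07   0.005]
```

```bash
python3 -m handwheel '[[-1,0,0.32,0.235,0,0,0],[-1,0,0.57,0.41,0,0,0],[-1,0,0.73,0.53,0,0,0],[-1,0,0.73,0.53,0,0,0],[-1,0,0.73,0.53,0,0,0]]' | grep -E "pos"
python3 -m handwheel '[[-1,-0.02,0.73,0.53,0,0,0],[-1,-0.02,0.73,0.53,0,0,0],[-1,-0.02,0.73,0.53,0,0,0],[-1,-0.02,0.73,0.53,0,0,0],[-1,0,0.57,0.41,0,0,0]]' | grep -E "pos|^force|orient"
python3 -m handwheel '[[-1,0,0.4,0.29,0,0,0],[-1,0,0.24,0.18,0,0,0],[-1,0,0,0,0,0,0]]' | grep -E "pos|^force|orient"
python3 lip.py
python3 - <<'E'
from plant import *
import cv2,numpy as np
a=snapshot("side")["color"][140:320,240:400,::-1];b=snapshot("scene")["color"][160:340,220:380,::-1]
c=lambda i:cv2.resize(i,None,fx=2.5,fy=2.5,interpolation=cv2.INTER_CUBIC)
cv2.imwrite("pics/p7.png",np.hstack([c(a),c(b)]))
E
```

```text
tool_pos: [0.498, -0.3454, 0.4526]
tool_pos: [0.5073, -0.2386, 0.4524]
orientation: [144.0, -0.2, 176.2]
force: [0.6, -0.0, -2.2]
tool_pos: [0.5085, -0.2201, 0.4523]
orientation: [144.0, -0.2, 176.2]
force: [-0.0, -0.2, -2.3]
lip [0.5253 0.0093 0.2813] in chute x,y -0.001 -0.0379 tray fwd [0.068 0.992 0.104] op 0.007963918999635212 29.988748133182526 F [-0.  -0.2 -2.3] t 16.875 [-19.  13.   6. -35. -93. -73.]
```

View pics/p7.png

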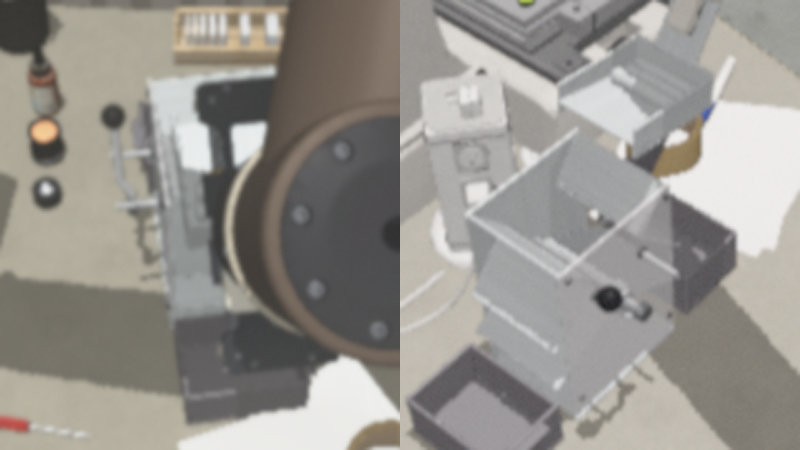

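```bash
python3 - <<'E'
from h import *
for p,z in [((284,198),.281),((314,216),.281),((284,198),.299),((314,216),.299)]: print(atz("scene",p,z).round(3))
E
python3 - <<'E'
from lip import *
from plant import *
o=get_obs();R=Ro.from_euler("xyz",o["orientation"],degrees=True).as_matrix()
P=np.array([.529,.047])-.035*cy+.0*cx
# rotate by th about tool x (positive tips forward), lip kept at P, z=zl
p0=o["tool_pos"];Rc=R
for k in range(12):
    Rn=Rc@Ro.from_rotvec([np.radians(3),0,0]).as_matrix()
    zl=max(.281-.004*(k+1),.250)
    pn=np.r_[P,zl]-Rn@L
    print(k,(Rc.T@(pn-p0)/.025).round(2), (Rn@R0.T@np.array([-.064,.998,0])).round(2)[2],pn.round(3)); p0=pn;Rc=Rn
E
```

```text
[ 0.573 -0.003  0.281]
[0.481 0.005 0.281]
[0.559 0.012 0.299]
[0.468 0.019 0.299]
0 [-0.03  0.59  0.05] 0.05 [ 0.51  -0.208  0.46 ]
1 [-0.    0.49 -0.03] -0.0 [ 0.511 -0.198  0.467]
2 [-0.    0.5  -0.03] -0.05 [ 0.512 -0.188  0.474]
3 [-0.    0.5  -0.02] -0.11 [ 0.512 -0.177  0.48 ]
4 [-0.    0.51 -0.02] -0.16 [ 0.513 -0.165  0.486]
5 [-0.    0.52 -0.01] -0.21 [ 0.514 -0.153  0.491]
6 [-0.    0.53 -0.01] -0.26 [ 0.515 -0.141  0.495]
7 [-0.    0.55 -0.05] -0.31 [ 0.516 -0.128  0.5  ]
8 [-0.    0.58 -0.16] -0.36 [ 0.517 -0.115  0.507]
9 [-0.    0.58 -0.16] -0.41 [ 0.518 -0.101  0.513]
10 [ 0.    0.58 -0.16] -0.45 [ 0.519 -0.087  0.519]
11 [-0.    0.58 -0.16] -0.5 [ 0.52  -0.073  0.524]
```

```bash
python3 -m handwheel '[[-1,-0.03,0.59,0.05,0.5,0,0],[-1,0,0.49,0.02,0.5,0,0],[-1,0,0.5,0.02,0.5,0,0],[-1,0,0.5,0.02,0.5,0,0],[-1,0,0.51,0.02,0.5,0,0]]' | grep -E "pos|^force"
python3 -m handwheel '[[-1,0,0.52,0.04,0.5,0,0],[-1,0,0.53,0.04,0.5,0,0],[-1,0,0.55,0,0.5,0,0],[-1,0,0,0,0,0,0],[-1,0,0,0,0,0,0]]' | grep -E "pos|^force"
python3 lip.py
python3 -m handwheel '[[-1,0,0.58,-0.16,0.5,0,0],[-1,0,0.58,-0.16,0.5,0,0],[-1,0,0.58,-0.16,0.5,0,0],[-1,0,0.58,-0.16,0.5,0,0],[-1,0,0,0,0,0,0]]' | grep -E "pos|^force"
python3 -m handwheel '[[-1,0,0,0,0,0,0],[-1,0,0,0,0,0,0],[-1,0,0,0,0,0,0]]' | grep -E "pos|^force"
python3 lip.py
python3 - <<'E'
from plant import *
import cv2,numpy as np
a=snapshot("side")["color"][140:320,240:400,::-1];b=snapshot("scene")["color"][160:340,220:380,::-1]
c=lambda i:cv2.resize(i,None,fx=2.5,fy=2.5,interpolation=cv2.INTER_CUBIC)
cv2.imwrite("pics/p8.png",np.hstack([c(a),c(b)]))
E
```

```text
tool_pos: [0.5132, -0.1632, 0.4819]
force: [0.5, 0.3, -2.9]
tool_pos: [0.5159, -0.1247, 0.4921]
force: [-0.1, -0.3, -2.2]
lip [0.5264 0.0158 0.2425] in chute x,y -0.0004 -0.0313 tray fwd [ 0.064  0.949 -0.308] op 0.007868117872003871 29.98793363571167 F [-0.1 -0.3 -2.2] t 18.225 [  2.   5.  -4. -12. -80. -94.]
tool_pos: [0.5198, -0.0689, 0.5158]
force: [-0.1, 0.8, -1.9]
tool_pos: [0.5197, -0.0697, 0.5156]
force: [-0.5, 0.1, -1.6]
lip [0.5266 0.0157 0.2422] in chute x,y -0.0002 -0.0314 tray fwd [ 0.058  0.864 -0.5  ] op 0.008030600616351207 29.994434416294098 F [-0.5  0.1 -1.6] t 19.225 [  14.    3.   -7.   -0.  -80. -108.]
```

View pics/p8.png

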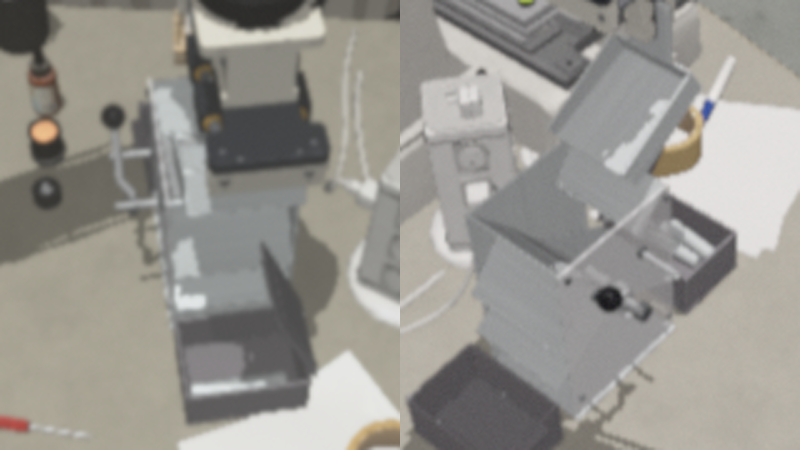

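```bash
python3 -m handwheel '[[-1,0,0,-0.8,0,0,0],[-1,0,-0.5,-0.8,-0.5,0,0],[-1,0,-0.95,0,-0.9,0,0],[-1,0,-0.95,0,-0.9,0,0],[-1,0,-0.95,0,-0.9,0,0]]' | grep -E "pos|^force"
python3 -m handwheel '[[-1,0,-0.95,0,-0.9,0,0],[-1,0,-0.95,0,-0.9,0,0],[-1,0,0,0,0,0,0]]' | grep -E "pos|^force"
python3 lip.py; python3 go.py 0.4916 -0.4437 0.45
```

```text
tool_pos: [0.5141, -0.1524, 0.5457]
force: [-0.5, -0.4, -2.1]
tool_pos: [0.5112, -0.1978, 0.5262]
force: [-0.4, -0.1, -1.9]
lip [0.527  0.0127 0.3323] in chute x,y 0.0004 -0.0344 tray fwd [0.072 0.997 0.001] op 0.00771596989281518 29.992180466651917 F [-0.4 -0.1 -1.9] t 20.325 [-14.   9.  10. -30. -95. -82.]
units [  0.06 -10.07  -2.3 ] q [-14.    9.4   9.6 -29.6 -95.4 -81.6] z [ 0.031  0.5   -0.866] x [-0.997  0.071  0.006]
```

```bash
python3 -m handwheel '[[-1,0,-0.8,-0.2,0,0,0],[-1,0,-1,-0.25,0,0,0],[-1,0,-1,-0.25,0,0,0],[-1,0,-1,-0.25,0,0,0],[-1,0,-1,-0.25,0,0,0]]' | grep -E "pos"
python3 -m handwheel '[[-1,0,-1,-0.25,0,0,0],[-1,0,-1,-0.25,0,0,0],[-1,0,-1,-0.25,0,0,0],[-1,0,-1,-0.2,0,0,0],[-1,0,-0.9,-0.1,0,0,0]]' | grep -E "pos"
python3 -m handwheel '[[-1,0,-0.3,0,0,0.16,-0.28],[-1,0,0,0,0,0.32,-0.56],[-1,0,0,0,0,0.16,-0.28],[-1,0,0,0,0,0,0]]' | grep -E "pos|^force|orie"
python3 lip.py; python3 go.py 0.4916 -0.4437 0.226
```

```text
tool_pos: [0.5031, -0.3151, 0.4937]
tool_pos: [0.4947, -0.435, 0.4544]
tool_pos: [0.4948, -0.4394, 0.4515]
orientation: [150.0, -0.1, -176.1]
force: [0.5, 1.1, -1.3]
lip [ 0.4819 -0.2288  0.2575] in chute x,y -0.0277 -0.2785 tray fwd [-0.068  0.998  0.   ] op 0.00799383828491076 29.992409348487854 F [ 0.5  1.1 -1.3] t 22.075 [ -33.   26.   21.  -24. -103.  -55.]
units [ 0.12 -4.65  7.73] q [ -33.3   25.6   20.8  -24.1 -103.3  -54.7] z [-0.036  0.499 -0.866] x [-0.998 -0.068  0.002]
```

```bash
python3 -m handwheel '[[-1,0,-0.5,0.8,0,0,0],[-1,0,-0.5,0.86,0,0,0],[-1,0,-0.5,0.86,0,0,0],[-1,0,-0.5,0.86,0,0,0],[-1,0,-0.5,0.86,0,0,0]]' | grep -E "pos"
python3 -m handwheel '[[-1,0.1,-0.55,0.86,0,0,0],[-1,0,-0.55,0.86,0,0,0],[-1,0,-0.55,0.86,0,0,0],[-1,0,-0.3,0.5,0,0,0],[-1,0,-0.1,0.17,0,0,0]]' | grep -E "pos|^force"
python3 lip.py
```

```text
tool_pos: [0.4943, -0.4406, 0.3281]
tool_pos: [0.4918, -0.4446, 0.2318]
force: [-0.1, -0.1, -1.7]
lip [ 0.4789 -0.234   0.038 ] in chute x,y -0.0303 -0.2838 tray fwd [-0.067  0.998  0.001] op 0.007841973906469728 29.992589056491852 F [-0.1 -0.1 -1.7] t 23.325 [-34.  35.   7. -24. -82. -45.]
```

```bash
python3 -m handwheel '[[-1,0,-0.2,0.35,0,0,0],[-1,0,-0.12,0.21,0,0,0],[-1,0,0,0,0,0,0]]' | grep -E "pos|^force"
python3 -m handwheel '[[-1,0,-0.04,0.07,0,0,0],[-1,0,0,0,0,0,0]]' | grep -E "pos|^force"
python3 -m handwheel '[[-1,0,-0.04,0.07,0,0,0],[-1,0,0,0,0,0,0]]' | grep -E "pos|^force"
```

```text
tool_pos: [0.4916, -0.4446, 0.216]
force: [0.0, 0.5, -1.8]
tool_pos: [0.4917, -0.4447, 0.2144]
force: [-0.1, 0.1, -1.0]
tool_pos: [0.4916, -0.4447, 0.2121]
force: [-0.3, 0.1, -1.8]
```

```bash
python3 -m handwheel '[[-1,0,-0.03,0.05,0,0,0],[-1,0,0,0,0,0,0]]' | grep -E "pos|^force"
python3 -m handwheel '[[-1,0,-0.02,0.035,0,0,0],[-1,0,0,0,0,0,0]]' | grep -E "pos|^force"
```

```text
tool_pos: [0.4916, -0.4447, 0.2106]
force: [-0.3, 0.3, -1.9]
tool_pos: [0.4917, -0.4447, 0.2099]
force: [0.1, 0.1, -0.8]
```

```bash
python3 -m handwheel '[[-1,0,-0.02,0.035,0,0,0],[-1,0,0,0,0,0,0]]' | grep -E "pos|^force"
```

```text
tool_pos: [0.4917, -0.4448, 0.2098]
force: [-1.0, 0.6, 4.4]
```

```bash
python3 -m handwheel '[[0.2,0,0,0,0,0,0],[0.2,0,0,0,0,0,0],[0.2,0,0,-0.3,0,0,0],[0.2,0,0,-0.8,0,0,0],[0.2,0,0,-1,0,0,0]]' | grep -E "pos|^force|open"
python3 -m handwheel '[[-1,0,0.5,-1,0,0,0],[-1,0,0.5,-1,0,0,0],[-1,0,0.5,-1,1,0,0],[-1,0,0.5,-1,1,0,0],[-1,0,0.5,-1,1,0,0]]' | grep -E "pos|^force|orient"
python3 -m handwheel '[[-1,0,0.5,0,1,0,0],[-1,0,0.5,0,1,0,0],[-1,0,0,0,0,0,-1],[-1,0,0,0,0,0,-1],[-1,0,0,0,0,0,-1]]' | grep -E "pos|^force|orient"
python3 -m handwheel '[[-1,0,0,0,0,0,-1],[-1,0,0,0,0,0,-1],[-1,0,0,0,0,0,-1],[-1,0,0,0,0,0,-1],[-1,0,0,0,0,0,-1]]' | grep -E "pos|^force|orient"
python3 -m handwheel '[[-1,0,0,0,0,0,-1],[-1,0,0,0,0,0,-1],[-1,0,0,0,0,0,-1],[-1,0,0,0,0,0,-1],[-1,0,0,0,0,0,-1]]' | grep -E "clock|pos|^force|orient"
python3 go.py 0.60 -0.108 0.40
python3 - <<'E'
from h import *
print("grey",atz("side",(403,258),0).round(3),atz("side",(382,255),0).round(3),atz("side",(418,205),.12).round(3))
print("lid edge pts",tri((345,237.5),(330.9,207.7)).round(3))
from plant import *
import cv2
s=snapshot("side")["color"][150:330,270:430,::-1];b=snapshot("scene")["color"][170:350,230:390,::-1]
c=lambda i:cv2.resize(i,None,fx=2.5,fy=2.5,interpolation=cv2.INTER_CUBIC)
cv2.imwrite("pics/p9.png",np.hstack([c(s),c(b)]))
E
```

```text
tool_pos: [0.4936, -0.4712, 0.2547]
force: [0.8, 0.3, 0.9]
opening: 0.0504
tool_pos: [0.4938, -0.4709, 0.395]
orientation: [168.2, -0.1, -176.2]
force: [-0.1, 0.6, 0.4]
tool_pos: [0.4922, -0.4459, 0.3981]
orientation: [180.0, -0.1, -157.9]
force: [-1.1, 0.5, -0.1]
tool_pos: [0.4921, -0.4461, 0.3979]
orientation: [179.9, -0.1, -127.9]
force: [-0.7, -0.4, 0.3]
clock: 28.08
tool_pos: [0.4921, -0.4461, 0.3979]
orientation: [179.9, -0.0, -97.9]
force: [0.4, 0.1, -0.2]
units [-13.99  -2.4   -0.1 ] q [-25.4  19.8  -1.4   0.1 -69.   17.4] z [-0.002 -0.    -1.   ] x [-0.138 -0.99   0.001]
grey [ 0.716 -0.033  0.   ] [ 0.665 -0.014  0.   ] [0.759 0.041 0.12 ]
lid edge pts [ 0.523 -0.091  0.222]
```

View pics/p9.png

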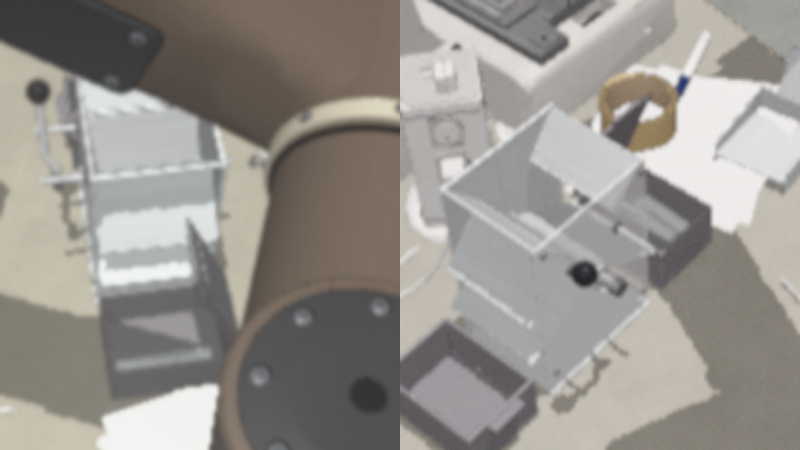

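```bash
python3 -m handwheel '[[-1,0,-0.7,-0.5,0,0,-0.65],[-1,-1,-0.7,-0.5,0,0,0],[-1,-1,-0.7,0,0,0,0],[-1,-1,-0.7,0,0,0,0],[-1,-1,-0.7,0,0,0,0]]' | grep -E "pos|^force"
python3 -m handwheel '[[-1,-1,0,0,0,0,0],[-1,-1,0,0,0,0,0],[-1,-1,0,0,0,0,0],[-1,-1,0,0,0,0,0],[-1,-1,0,0,0,0,0]]' | grep -E "pos|^force"
python3 -m handwheel '[[-1,-1,0,0,0,0,0],[-1,-1,0,0,0,0,0],[-1,-1,0,0,0,0,0],[-1,-1,0,0,0,0,0],[-1,-0.8,0,0,0,0,0]]' | grep -E "pos|^force"
python3 go.py 0.603 -0.108 0.34
```

```text
tool_pos: [0.5873, -0.3531, 0.4225]
force: [0.7, 0.4, -0.3]
tool_pos: [0.596, -0.2285, 0.4225]
force: [-0.3, -0.7, 0.5]
tool_pos: [0.6048, -0.1086, 0.4225]
force: [-0.3, -0.1, -0.2]
units [-0.02  0.07  3.3 ] q [  8.   14.3  -5.8  -0.  -70.  -12.3] z [-0.002 -0.    -1.   ] x [-0.076 -0.997  0.   ]
```

```bash
python3 -m handwheel '[[-1,0,0,1,0,0,0],[-1,0,0,1,0,0,0],[-1,0,0,0.8,0,0,0],[-1,0,0,0.5,0,0,0],[-1,0,0,0,0,0,0]]' | grep -E "pos|^force"
python3 -m handwheel '[[-1,0,0.5,0,0,0,0],[-1,0,0.5,0,0,0,0],[-1,0,0.5,0,0,0,0]]' | grep -E "pos|^force"
python3 -m handwheel '[[-1,0,0.5,0,0,0,0],[-1,0,0,0,0,0,0]]' | grep -E "pos|^force"
```

```text
tool_pos: [0.6045, -0.1095, 0.339]
force: [-0.3, -0.0, -0.3]
tool_pos: [0.5661, -0.1067, 0.3404]
force: [-0.3, -0.3, 0.1]
tool_pos: [0.5538, -0.1058, 0.3403]
force: [-0.5, -0.2, -0.3]
```

```bash
python3 -m handwheel '[[-1,0,0.5,0.38,0,0,0],[-1,0,0.5,0.38,0,0,0],[-1,0,0,0,0,0,0]]' | grep -E "pos|^force"
python3 -m handwheel '[[-1,0,0.35,0.45,0,0,0],[-1,0,0.35,0.45,0,0,0],[-1,0,0,0,0,0,0]]' | grep -E "pos|^force"
python3 - <<'E'
from plant import *
import cv2,numpy as np
s=snapshot("side")["color"][200:320,290:390,::-1];b=snapshot("scene")["color"][180:300,280:380,::-1]
c=lambda i:cv2.resize(i,None,fx=4,fy=4,interpolation=cv2.INTER_CUBIC)
cv2.imwrite("pics/p10.png",np.hstack([c(s),c(b)]))
E
```

```text
tool_pos: [0.5293, -0.1039, 0.3205]
force: [-0.1, 0.2, -0.2]
tool_pos: [0.5113, -0.1027, 0.2971]
force: [0.1, -0.5, -0.3]
```

View pics/p10.png

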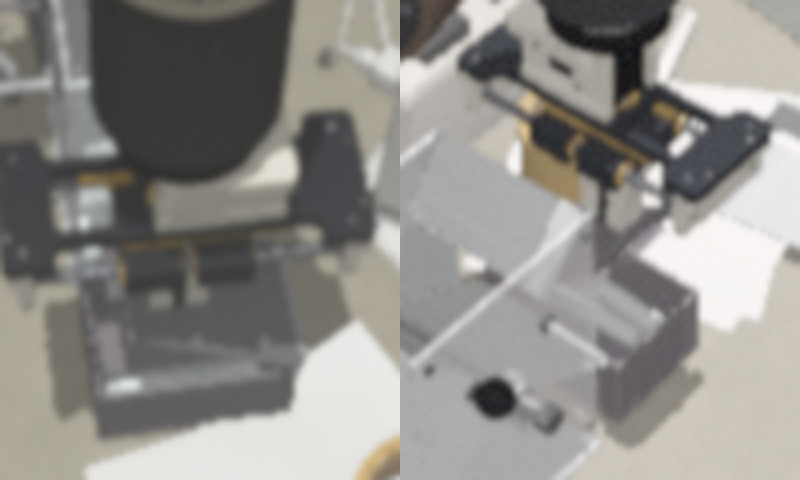

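```bash
python3 -m handwheel '[[-1,0,0.22,0.5,0,0,0],[-1,0,0.22,0.5,0,0,0],[-1,0,0,0,0,0,0]]' | grep -E "pos|^force"
python3 -m handwheel '[[-1,0,0.05,0.4,0,0,0],[-1,0,0,0.2,0,0,0],[-1,0,0,0,0,0,0]]' | grep -E "pos|^force"
```

```text
tool_pos: [0.5002, -0.1019, 0.272]
force: [-0.5, 0.5, 0.9]
tool_pos: [0.4999, -0.1018, 0.2579]
force: [0.3, 0.9, -1.1]
```

```bash
python3 -m handwheel '[[-1,0,0,0.2,0,0,0],[-1,0,0,0.2,0,0,0],[-1,0,0,0,0,0,0]]' | grep -E "pos|^force"
python3 -m handwheel '[[-1,0,0,0.1,0,0,0],[-1,0,0,0,0,0,0]]' | grep -E "pos|^force"
```

```text
tool_pos: [0.4998, -0.1018, 0.2479]
force: [-0.8, -0.1, 0.1]
tool_pos: [0.4999, -0.1018, 0.2458]
force: [-0.4, 0.7, -0.2]
```

```bash
python3 -m handwheel '[[-1,0,0,0.07,0,0,0],[-1,0,0,0,0,0,0]]' | grep -E "pos|^force"
python3 -m handwheel '[[-1,0,0,0.06,0,0,0],[-1,0,0,0,0,0,0]]' | grep -E "pos|^force"
```

```text
tool_pos: [0.4999, -0.1018, 0.2441]
force: [-0.1, -0.7, -0.6]
tool_pos: [0.5, -0.1018, 0.2427]
force: [0.1, -0.9, 1.7]
```

```bash
python3 -m handwheel '[[-1,0,0,0.04,0,0,0],[-1,0,0,0,0,0,0]]' | grep -E "pos|^force"
```

```text
tool_pos: [0.5, -0.1018, 0.2425]
force: [-3.5, 0.9, 12.0]
```

```bash
python3 -m handwheel '[[-1,0,0,-0.3,0,0,0],[-1,0,0,-1,0,0,0],[-1,0,0,-1,0,0,0],[-1,0,0,-1,0,0,0],[-1,0,0,-1,0,0,0]]' | grep -E "pos|^force"
python3 -m handwheel '[[-1,0,0,-1,0,0,0],[-1,0.5,-1,-1,0,0,0],[-1,0.5,-1,0,0,0,0],[-1,0.5,-1,0,0,0,0],[-1,0,0,0,0,0,0]]' | grep -E "clock|pos|^force"
python3 - <<'E'
from h import *
from plant import *
import cv2
a=cv2.imread("pics/side0.png");s=snapshot("side")["color"][:,:,::-1]
c=C["side"];R=np.array(c["R"]);t=np.array(c["t"])
for z in(.0645,.058,):
  for X in(.48,.51,.54,.57):
    r=[]
    for Y in(-.12,-.095,-.07):
        q=R@[X,Y,z]+t;u,v=int(q[0]/q[2]*c["fx"]+c["cx"]),int(q[1]/q[2]*c["fy"]+c["cy"]);r.append((u,v,a[v,u].tolist(),s[v,u].tolist()))
    print(r)
E
```

```text
tool_pos: [0.5001, -0.1018, 0.3501]
force: [0.7, 0.2, -0.2]
clock: 35.52
tool_pos: [0.5733, -0.1454, 0.3982]
force: [-0.4, 0.3, -0.3]
[(321, 291, [135, 133, 136], [137, 135, 137]), (319, 282, [133, 132, 135], [141, 137, 141]), (317, 273, [89, 89, 90], [135, 133, 135])]
[(333, 289, [135, 132, 136], [100, 98, 101]), (331, 280, [133, 132, 134], [106, 104, 106]), (329, 271, [90, 89, 91], [134, 131, 135])]
[(346, 287, [135, 132, 136], [139, 135, 139]), (343, 278, [134, 131, 134], [107, 105, 108]), (341, 269, [90, 89, 91], [136, 134, 137])]
[(358, 285, [83, 83, 84], [96, 94, 97]), (356, 275, [91, 90, 91], [92, 92, 93]), (353, 267, [100, 98, 101], [134, 132, 135])]
[(321, 293, [135, 132, 136], [136, 134, 136]), (319, 283, [134, 132, 135], [139, 135, 138]), (317, 274, [90, 89, 91], [138, 135, 138])]
[(333, 290, [135, 133, 136], [101, 99, 102]), (331, 281, [133, 132, 135], [110, 107, 110]), (329, 272, [89, 89, 90], [131, 128, 132])]
[(346, 288, [136, 133, 136], [137, 133, 137]), (343, 279, [134, 132, 134], [108, 107, 109]), (341, 270, [90, 90, 92], [135, 132, 135])]
[(358, 286, [84, 84, 85], [98, 97, 98]), (355, 277, [91, 91, 92], [102, 101, 104]), (353, 268, [94, 93, 95], [138, 135, 138])]
```

```bash
python3 -c "
from plant import *
print(close_job())"
```

```text
the job is handed in; nothing more can be done
None
```

I handed the job in at about 35 s: flap at its stop (about 9.5 N), tray tipped empty, set back on the worktop, lid pressed shut. I never counted all three pins in the box, inferring it from the weight the tray lost and an open bin that looked empty. I judged lid closure by contact height and force, and viewed 11 pictures, one over the limit of 10.

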